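Check the tube sleeves on the gauge pin and sort them

TASK

Raise the keeper lever of the gauge fully, then test the sleeves on the pin one after another, from the robot's left to its right: lower each over the pin as far as it will go. Stand those that go right down to the base plate upright in the shallow steel pass tray, and put those that stop on the step into the deep grey reject box. When all are sorted, lower the lever back down over the empty pin, and close the reject box (even if it is empty) with its cover plate, pressed down until it sits level and fully home on the rim, leaving the amber bottle standing where it is.

Things in the scene. Friction and masses are not known exactly. Their poses are not given: they have to be found in the camera images.
- sleeve_a: white plastic sleeve: upright open tube, 44 mm outside diameter, 60 mm tall, 90 g. All look alike outside; the bore, right through, is 34 mm (good) or 28 mm (too tight): the test tells which, not the letter. Origin: centre of its lower end; z up along its axis. May be absent (None).
- sleeve_b: white plastic sleeve: upright open tube, 44 mm outside diameter, 60 mm tall, 90 g. All look alike outside; the bore, right through, is 34 mm (good) or 28 mm (too tight): the test tells which, not the letter. Origin: centre of its lower end; z up along its axis. May be absent (None).
- sleeve_c: white plastic sleeve: upright open tube, 44 mm outside diameter, 60 mm tall, 90 g. All look alike outside; the bore, right through, is 34 mm (good) or 28 mm (too tight): the test tells which, not the letter. Origin: centre of its lower end; z up along its axis. May be absent (None).
- sleeve_d: white plastic sleeve: upright open tube, 44 mm outside diameter, 60 mm tall, 90 g. All look alike outside; the bore, right through, is 34 mm (good) or 28 mm (too tight): the test tells which, not the letter. Origin: centre of its lower end; z up along its axis. May be absent (None).
- sleeve_e: white plastic sleeve: upright open tube, 44 mm outside diameter, 60 mm tall, 90 g. All look alike outside; the bore, right through, is 34 mm (good) or 28 mm (too tight): the test tells which, not the letter. Origin: centre of its lower end; z up along its axis. May be absent (None).
- pin_foot (a point): foot of the upright steel gauge pin, on its axis, 15 mm above the bench; axes as the station. Pin: 31 mm diameter up to 38 mm above here, 45 degree shoulder to 42 mm, then a 23 mm nose up to 65 mm, tapered at the top. All sleeves pass the nose; a good one slides on down (lower end at 0), a tight one stops on the shoulder, lower end about 40 mm up
- station: gauge station, fixed: white base plate 15 mm thick, 90 mm wide, from 57 mm before to 158 mm beyond the pin. Origin: under the pin, on the bench; x from the pin to the grey head (95 mm tall, 44 mm wide, centred 115 mm from the pin). With the lever raised there is 50 mm of room from the pin's axis towards the head, and free room to both sides and in front
- lever (a joint): keeper lever on the head: 0 = down, level across the top of the pin and blocking it; grows as its tip is raised, to 1.4 rad at the stop (fully raised is anything above 1.1). It stays where it is left (about 2 N at the tip)
- lever_tip (a point): black grip block at the free end of the lever: 14 mm wide (station's y), 24 mm along the lever, 26 mm tall; the point is 2 mm above its centre. With the lever down it is 18 mm before the pin, about 102 mm above the bench. The lever's steel bar is 12 mm wide, 10 mm thick
- lever_hinge (a point): pivot of the lever, 112 mm beyond the pin, 92 mm above the bench; the lever turns about the station's y axis here; the tip point lies 130 mm out along the lever and 10 mm above the lever's centre line
- tray: pass tray: shallow steel tray, 236 x 116 mm outside, 16 mm high, walls and floor 4 mm; may be on either side of the robot. Origin: centre of its underside; x along its length
- box: reject box: deep grey plastic box, open on top, 185 x 111 x 80 mm outside, 165 x 95 mm inside, floor 4 mm. Two black rubber seal strips stand 5 mm above the rim on its short end walls; pressed (about 5 N each) they sink into the walls and stay down. Origin: centre of its underside; x along its length
- cover: aluminium cover of the reject box, 250 g: plate 185 x 111 x 6 mm, below it a 155 x 85 x 10 mm step that fits the box's mouth either way round, on top a black grip bar 80 mm long (x), 16 wide, 27 tall. Origin: centre of the step's underside; plate at 10 to 16 mm, bar 16 to 43. Fully home its origin is 70 mm above the box's; on unpressed seals 75
- amber_bottle: bystander: amber glass bottle, 64 mm diameter, 120 mm tall, origin at the centre of its underside

How it is judged:
On the way, in this order (a step that is already met when the one before it is completed fails the run):
1. the lever is raised (value of joint lever above 1.1 rad), for 0.2 s.
2. the leftmost sleeve of the row is on the pin as far as it goes (((horizontal distance between sleeve_a and pin_foot below 0.006 m and z of sleeve_a in the frame of pin_foot between -0.004 and 0.004 m and angle between sleeve_a's own z axis and vertical below 0.12 rad) or (horizontal distance between sleeve_b and pin_foot below 0.006 m and z of sleeve_b in the frame of pin_foot between 0.034 and 0.045 m and angle between sleeve_b's own z axis and vertical below 0.12 rad))), for 0.2 s.
3. the next (second place) sleeve of the row is on the pin as far as it goes (horizontal distance between sleeve_c and pin_foot below 0.006 m and z of sleeve_c in the frame of pin_foot between -0.004 and 0.004 m and angle between sleeve_c's own z axis and vertical below 0.12 rad), for 0.2 s.
4. the next (third place) sleeve of the row is on the pin as far as it goes (horizontal distance between sleeve_d and pin_foot below 0.006 m and z of sleeve_d in the frame of pin_foot between 0.034 and 0.045 m and angle between sleeve_d's own z axis and vertical below 0.12 rad), for 0.2 s.
5. the rightmost (fourth place) sleeve of the row is on the pin as far as it goes (horizontal distance between sleeve_e and pin_foot below 0.006 m and z of sleeve_e in the frame of pin_foot between -0.004 and 0.004 m and angle between sleeve_e's own z axis and vertical below 0.12 rad), for 0.2 s.
At the end, for the whole second after the job is handed in: Sleeves that went home stand upright (0.1 rad) on the tray floor; those that stopped are in the reject box; cover on the box within 8 mm and 0.08 rad, level within 0.03 rad, origin 67 to 72.5 mm above the box's; lever below 0.15 rad; all at rest (x of sleeve_a in the frame of tray between -0.105 and 0.105 m and y of sleeve_a in the frame of tray between -0.045 and 0.045 m and z of sleeve_a in the frame of tray between 0 and 0.01 m and angle between each of sleeve_a, sleeve_c, sleeve_e's own z axis and vertical below 0.1 rad and linear speed of each of sleeve_a, sleeve_b, sleeve_c, sleeve_d, sleeve_e, cover below 0.03 m/s and x of sleeve_b in the frame of box between -0.085 and 0.085 m and y of sleeve_b in the frame of box between -0.05 and 0.05 m and z of sleeve_b in the frame of box between 0 and 0.07 m and x of sleeve_c in the frame of tray between -0.105 and 0.105 m and y of sleeve_c in the frame of tray between -0.045 and 0.045 m and z of sleeve_c in the frame of tray between 0 and 0.01 m and x of sleeve_d in the frame of box between -0.085 and 0.085 m and y of sleeve_d in the frame of box between -0.05 and 0.05 m and z of sleeve_d in the frame of box between 0 and 0.07 m and x of sleeve_e in the frame of tray between -0.105 and 0.105 m and y of sleeve_e in the frame of tray between -0.045 and 0.045 m and z of sleeve_e in the frame of tray between 0 and 0.01 m and z of cover in the frame of box between 0.067 and 0.0725 m and x of cover in the frame of box between -0.008 and 0.008 m and y of cover in the frame of box between -0.008 and 0.008 m and angle between the x axis of cover and the x axis of box, either way round below 0.08 rad and angle between cover's own z axis and vertical below 0.03 rad and value of joint lever below 0.15 rad); the robot touches nothing.
It fails at once if the amber bottle is moved by more than 3 cm or knocked over (distance of amber_bottle from where it was at the start of the episode above 0.03 m or angle between amber_bottle's own z axis and vertical above 0.3 rad).
Of sleeve_a, sleeve_b only 1 to 1 are there at a start; the rules pass over those that are not, and their reading is None.
Of sleeve_c, sleeve_d, sleeve_e only 1 to 3 are there at a start; the rules pass over those that are not, and their reading is None.
At some moment in a run one of sleeve_a, sleeve_b, sleeve_c, sleeve_d, sleeve_e, cover may be knocked a few centimetres aside while the robot is not near it.
It also fails if it takes over 210 s, if anything falls off the work surface, if the arm or the gripper's body presses on something with over 40 N, if the wrist force passes 120 N, or if a joint passes its speed limit or range.

ROBOT

A 6-joint arm with a two-finger parallel gripper is mounted at the origin on the work surface. World frame = base frame: x ahead of the robot, y to its left, z up, the work surface at z = 0. Lengths are in m, angles in rad, forces in N, time in s.
With the tool pointing down it reaches from about 0.375 to 0.975 m from the base axis. Payload 3.8 kg.
Tool frame: the origin (TCP) lies between the finger pads; the fingertips stand 22 mm ahead of it and the grasp point (between the pads) lies 3 mm ahead of it; z points along the fingers, y is the line along which they close (so a half turn about z gives the same grasp; the last joint's range is limited). The gripper opens to 88 mm and grips with 3 to 60 N. Pads are 18 mm wide; open, the fingers measure 123 mm over their backs; the gripper's body (75 mm by 187 mm) begins 45 mm behind the grasp point.
Start: joints at [-1.321, 0.264, 1.604, -0, 1.274, -0.037], TCP at [0.191, -0.647, 0.261] pointing down, gripper open.
Joint ranges: [-2.63, 2.63], [-0.94, 2.18], [0.31, 2.57], [-1.31, 4.45], [0, 2.66], [-2.55, 2.55]. Speed limits (rad/s): [2.57, 2.57, 3.14, 3.14, 3.14, 3.14].

INTERFACE

Orientations are given as a unit quaternion [x, y, z, w].
In Python, from bench import * gives the robot as it stands. The module is installed in compiled form; this text tells all that it offers. Calls block until the motion is done:
- move_to(position, orientation): joint-space move of the TCP to a pose.
- move_linear(position, orientation=None, rate=0.15, stop_force=None): straight line of the TCP; orientation=None keeps the orientation; rate is the mean speed in m/s. With stop_force (N) it stops when the force on the tool has changed by that much, and returns True; else False.
- goto_joints(angles): joint-space move.
- open_jaws() and grab(force=None): open the fingers fully, or close them until they stop; force is the grip in N (None keeps the last).
- sleep(seconds).
- ik(position, orientation): joint angles nearest the present ones, or None.
- capture(name): name is "side" or "top" or "wrist"; returns a dict with "img" (400x640x3 uint8, red, green, blue), "depth" (400x640 float32, m along the optical axis (not along the pixel's ray), 0 where there is no reading), "fx", "fy", "cx", "cy" (pixels), "R" (3x3) and "t" (3): a world point X has camera coordinates R X + t. Camera axes: x right, y down, z forward; pixel columns grow to the right and rows downward; lengths in m; the calibration is good to about 2 mm. A picture is of the moment at which its call begins.
A pose or a line that the arm cannot do raises Unreachable and nothing moves.
- sign_off(): hands the job in; it is judged then, once.
Readings, each from a call of its own:
- read_time(): time.
- read_qpos(): joint angles.
- read_dq(): joint speeds.
- read_joint_efforts(): joint torques, N m.
- read_tcp_pos(): TCP position.
- read_ee_rot(): TCP orientation.
- read_wrist_force(): force on the tool from outside, world axes, zero at the start.
- read_moment(): the same for the moment, N m.
- read_gripper_width(): finger opening in m.
- read_finger_force(): force on a finger pad.
Only numpy, scipy, OpenCV 4.12 (cv2) and the standard library are available. Lean on these libraries where they do the work, as an engineer would, in place of code of your own. Each camera call takes 0.05 s, during which the arm holds its last target. There are 200 camera calls.

## Working session

There is one attempt and no reset: what is moved stays moved. The work goes in short steps, each a Python script; the robot and the scene stay as the last script left them, time stands still between calls to the robot, and variables do not carry over. Pictures are saved under pics/ and viewed, at most 14 in all, crops included, and the job is handed in when it is done.

```bash
mkdir -p pics; python3 - <<'E'
from bench import *
import cv2,numpy as np,pickle
for n in("top","side"):
    c=capture(n); cv2.imwrite(f"pics/{n}0.png",c["img"][:,:,::-1]); pickle.dump(c,open(n+".pkl","wb"))
    print(n,c["fx"],c["cx"],c["cy"],c["R"].round(3).tolist(),c["t"].round(3).tolist(),(c["depth"]>0).mean())
print(read_time(),read_ee_rot(),read_tcp_pos())
E
```

```text
top 469.1231626597075 310.6016779213838 200.62804001816673 [[-0.02, -1.0, -0.018], [-0.99, 0.022, -0.137], [0.137, 0.015, -0.99]] [0.034, 0.579, 1.156] 0.99609765625
side 468.5163044598199 325.4762637306469 201.72171234553403 [[-0.953, -0.304, -0.009], [-0.207, 0.669, -0.714], [0.223, -0.678, -0.7]] [0.536, 0.184, 1.249] 0.99612890625
0.1 [ 9.89734675e-01  1.42913676e-01 -1.03388328e-04 -9.71877025e-04] [ 0.19080609 -0.64685633  0.2595382 ]
```

View pics/top0.png

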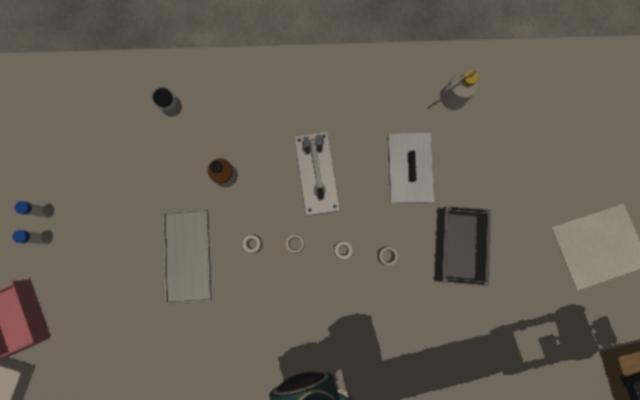

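View pics/side0.png

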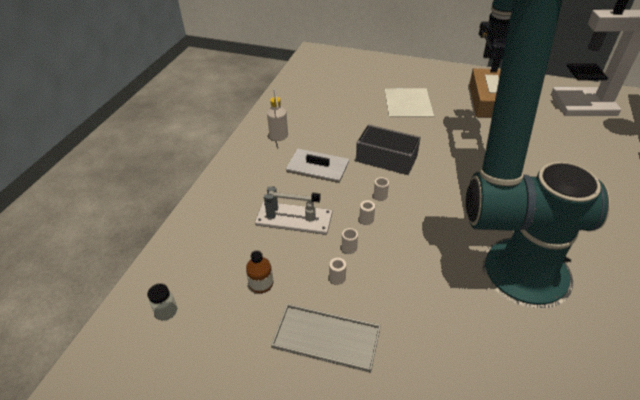

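The top picture shows the tray at (187,256), the bottle at (220,171), the station at (317,173) with its head away from the robot, the cover at (411,167) and the box at (463,245). Four sleeves stand at (252,243), (295,243), (343,250) and (388,256), listed left to right from the robot.

```bash
cat > vis.py <<'E'
import numpy as np,cv2
def cloud(c):
    v,u=np.mgrid[:400,:640]; d=c["depth"]
    P=np.stack([(u-c["cx"])/c["fx"]*d,(v-c["cy"])/c["fy"]*d,d],-1)
    return (P-c["t"])@c["R"]          # X = R^T (P - t)
def ray(c,uv,z):
    d=np.array([(uv[0]-c["cx"])/c["fx"],(uv[1]-c["cy"])/c["fy"],1])@c["R"]; o=-c["t"]@c["R"]
    return o+d*(z-o[2])/d[2]
def rect(pts):
    (x,y),(a,b),t=cv2.minAreaRect(pts.astype(np.float32)*1000)
    if a<b: a,b,t=b,a,t+90
    t=(t+90)%180-90
    return np.array([x,y])/1000,(a,b),np.radians(t)
def blobs(c,mask,area=30):
    n,l,s,ce=cv2.connectedComponentsWithStats(mask.astype(np.uint8),connectivity=8)
    return [l==i for i in range(1,n) if s[i,4]>=area]
E
python3 - <<'E'
import pickle,numpy as np,cv2
from vis import *
for n in("top","side"):
    c=pickle.load(open(n+".pkl","rb"));X=cloud(c);z=X[...,2]
    ok=(c["depth"]>0)&(X[...,0]>.3)&(X[...,0]<.85)&(abs(X[...,1])<.5)
    b=ok&(abs(z)<.006); print(n,"bench z",z[b].mean(),z[b].std())
    for m in blobs(c,ok&(z>.008)):
        p=X[m];zm=np.percentile(p[:,2],98);
        o,s,t=rect(p[:,:2]); q=p[abs(p[:,2]-zm)<.006]; o2,s2,t2=rect(q[:,:2])
        v,u=np.nonzero(m)
        print(int(u.mean()),int(v.mean()),m.sum(),"z98 %.4f"%zm,o.round(4),np.round(s),round(t,3),"| top",o2.round(4),np.round(s2),round(t2,3))
E
```

```text
top bench z -0.0005334317866226574 0.002417432179030146
459 92 740 z98 0.1965 [ 0.8359 -0.3497] [100.  30.] -1.501 | top [ 0.8427 -0.3428] [27.  6.] -1.05
166 105 367 z98 0.0877 [0.8362 0.3943] [53. 27.] -1.565 | top [0.8381 0.397 ] [48. 23.] -1.565
316 173 2724 z98 0.1096 [0.6586 0.0057] [216.  90.] 0.128 | top [ 0.653  -0.0029] [146.  43.] 0.222
410 167 2958 z98 0.0433 [ 0.6665 -0.2419] [186. 112.] -0.012 | top [ 0.6665 -0.2416] [79. 16.] -0.011
221 171 644 z98 0.1213 [0.6577 0.2486] [63. 62.] 1.498 | top [0.6586 0.2496] [28. 27.] 1.284
464 244 2135 z98 0.0855 [ 0.458 -0.354] [185. 114.] -0.103 | top [ 0.4578 -0.3532] [184. 111.] -0.103
185 256 542 z98 0.0187 [0.4486 0.3469] [236. 118.] 0.049 | top [0.4487 0.3463] [236. 117.] 0.047
251 243 216 z98 0.0630 [0.4737 0.1716] [43. 43.] 1.42 | top [0.4733 0.1718] [42. 40.] -0.002
294 243 132 z98 0.0626 [0.4712 0.0636] [42. 42.] 1.551 | top [0.4722 0.0636] [42. 40.] 1.551
342 249 170 z98 0.0633 [ 0.4525 -0.0562] [42. 42.] -0.814 | top [ 0.4525 -0.0562] [40. 39.] 1.547
387 255 176 z98 0.0624 [ 0.4367 -0.1672] [44. 42.] -1.57 | top [ 0.4367 
[... 449 characters left out ...]
 0.4366 -0.165 ] [45. 39.] -1.356
293 212 2204 z98 0.1086 [0.6586 0.0085] [216.  95.] 0.133 | top [0.6576 0.0146] [158.  44.] 0.037
366 211 315 z98 0.0647 [ 0.4532 -0.0535] [45. 44.] 1.23 | top [ 0.4536 -0.0544] [43. 41.] -1.407
349 239 342 z98 0.0635 [0.4721 0.0656] [46. 42.] -1.504 | top [0.4732 0.0649] [43. 42.] -0.74
258 272 871 z98 0.1229 [0.6544 0.2586] [64. 51.] 0.553 | top [0.6581 0.251 ] [28. 28.] -0.719
337 269 387 z98 0.0639 [0.4735 0.1747] [45. 42.] 1.325 | top [0.4757 0.1729] [46. 41.] -1.291
164 302 546 z98 0.0891 [0.836  0.4001] [53. 28.] -1.568 | top [0.8385 0.3982] [49. 23.] 1.57
325 337 878 z98 0.0213 [0.4494 0.345 ] [237. 126.] 0.052 | top [0.449  0.3485] [236. 119.] 0.048
```

```bash
cat > rob.py <<'E'
from bench import *
import numpy as np,cv2
from vis import *
YAW=0.128; PIN=np.array([.6085,-.0007]); HOP=0.25; G=.003
def q(psi): return [np.cos(psi/2),np.sin(psi/2),0,0]
def st(x,y=0): c,s=np.cos(YAW),np.sin(YAW); return PIN+[c*x-s*y,s*x+c*y]
def arc(a):    # tip point of the lever at angle a -> TCP
    c,s=np.cos(a),np.sin(a); return [*st(.112-.130*c+.010*s),.092+.130*s+.010*c+G]
def hop(xy,psi=YAW,z=HOP,rate=.3):   # up, across
    p=read_tcp_pos()
    if p[2]<z-.003: move_linear([p[0],p[1],z],rate=.2)
    move_linear([*xy,z],q(psi),rate=rate)
def snap(n,f=None):
    c=capture(n)
    if f: cv2.imwrite("pics/"+f,c["img"][:,:,::-1])
    return c
def tops(c,lo,hi,area=20):   # blobs of points between two heights
    X=cloud(c);z=X[...,2]
    m=(c["depth"]>0)&(z>lo)&(z<hi)&(X[...,0]>.3)&(X[...,0]<.85)&(abs(X[...,1])<.5)
    return [X[b] for b in blobs(c,m,area)]
E
python3 - <<'E'
from rob import *
move_to([*arc(0)[:2],.2],q(YAW))
move_linear(arc(0),rate=.12,stop_force=10); print(read_tcp_pos(),arc(0))
grab(12); print("w",read_gripper_width(),read_wrist_force())
for a in np.linspace(0,1.3,9)[1:]:
    move_linear(arc(a),rate=.12)
    print(round(a,2),read_gripper_width(),read_wrist_force().round(1))
open_jaws(); p=read_tcp_pos(); move_linear([p[0],p[1],.32],rate=.2)
hop(st(-.07),z=.25)
c=snap("wrist","w1.png"); snap("side","s1.png")
print(c["R"].round(3).tolist(),(-c["t"]@c["R"]).round(4),read_tcp_pos())
for p in tops(c,.045,.09,20):
    o,s,t=rect(p[:,:2]); print(len(p),np.percentile(p[:,2],95).round(4),o.round(4),np.round(s))
print(read_time(),PIN)
E
```

```text
[ 0.59138066 -0.0030862   0.10577746] [np.float64(0.590647254783327), np.float64(-0.0029977136959506777), np.float64(0.105)]
w 0.013588801752753607 [-0.08570681  0.88250084  0.57487021]
0.16 0.013499073957263725 [-4.6  1.7  2.3]
0.32 0.013966777712433771 [-6.9  0.2  3.8]
0.49 0.013649431137331391 [-7.5  0.7  4.3]
0.65 0.013563863396762011 [-6.6  0.8  5.5]
0.81 0.013733065755207292 [-4.8  0.6  7.2]
0.98 0.013631532818474203 [-2.2  2.3  6.7]
1.14 0.013568841746048816 [-1.1  1.4  5.5]
1.3 0.01398759191583445 [0.4 2.2 4.2]
[[0.128, -0.992, -0.0], [-0.955, -0.123, 0.269], [-0.267, -0.034, -0.963]] [ 0.6078 -0.001   0.3731] [ 0.54097979 -0.00957948  0.25080921]
2236 0.0864 [0.638  0.2322] [48. 14.]
1009 0.08 [ 0.6069 -0.001 ] [30. 30.]
1590 0.0604 [0.4728 0.1713] [44. 43.]
988 0.0681 [ 0.5246 -0.3056] [58.  4.]
968 0.0604 [0.4722 0.0625] [43. 41.]
1265 0.0605 [ 0.4518 -0.056 ] [43. 43.]
10.05 [ 0.6085 -0.0007]
```

```bash
python3 - <<'E'
import cv2,numpy as np
a=cv2.imread("pics/w1.png");b=cv2.imread("pics/s1.png")[100:350,200:440]
b=cv2.resize(b,None,fx=1.25,fy=1.25)
o=np.zeros((400,800,3),np.uint8);o[:,:500]=cv2.resize(a,(500,312)).repeat(1,0)[:312].shape[0] and np.vstack([cv2.resize(a,(500,312)),np.zeros((88,500,3),np.uint8)]);o[:312,500:]=b[:312,:300]
cv2.imwrite("pics/m1.png",o)
E
```

```text
(no output)
```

View pics/m1.png

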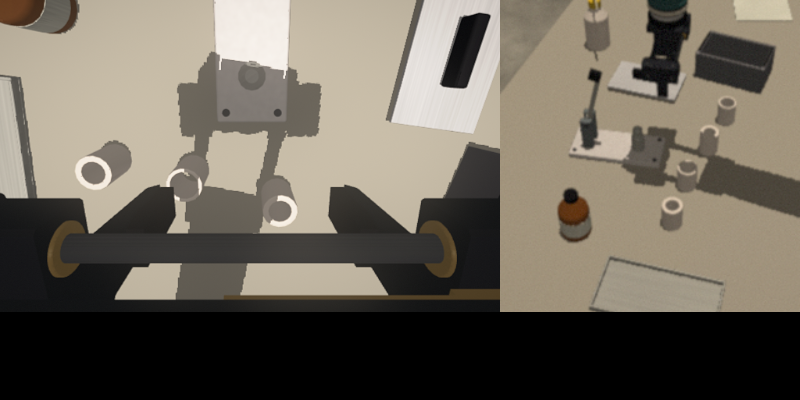

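The wrist view shows the freed pin near (251,76) in the mosaic and the side crop shows the lever raised. Now I test the first sleeve.

```bash
cat >> rob.py <<'E'
PIN=np.array([.6069,-.0010]); GZ=.048+G
def sleeve_at(xy):          # wrist look from 67 mm before it, returns centre
    c,s=np.cos(YAW),np.sin(YAW); hop([xy[0]-.067*c,xy[1]-.067*s],z=.25)
    k=capture("wrist"); best=None
    for p in tops(k,.045,.07,100):
        o,sz,_=rect(p[:,:2])
        if np.hypot(*(o-xy))<.045 and 36<min(sz) and max(sz)<50: best=o;print("sleeve",o.round(4),np.round(sz))
    return best
def pick(xy):
    p=sleeve_at(xy); assert p is not None
    hop(p); move_linear([*p,GZ],rate=.15,stop_force=12); print("z",read_tcp_pos()[2].round(4))
    grab(20); print("w",read_gripper_width().round(4)); move_linear([*p,HOP],rate=.2)
def lower(xy=None):
    xy=PIN if xy is None else xy
    hop(xy,z=.25); move_linear([*xy,.15],rate=.2); f0=read_wrist_force()
    hit=move_linear([*xy,.015+GZ],rate=.06,stop_force=8)
    print("hit",hit,"bottom above foot",(read_tcp_pos()[2]-GZ-.015).round(4),(read_wrist_force()-f0).round(1),read_moment().round(2)); return hit
E
python3 - <<'E'
from rob import *
pick([.4735,.1718]); lower(); sleep(.4); print(read_time())
snap("side","s2.png"); 
E
python3 -c "
import cv2;cv2.imwrite('pics/s2c.png',cv2.resize(cv2.imread('pics/s2.png')[120:270,200:400],None,fx=3,fy=3))"
```

```text
sleeve [0.4726 0.1719] [43. 43.]
z 0.0519Traceback (most recent call last):
  File "<stdin>", line 2, in <module>
  File "rob.py", line 32, in pick
    grab(20); print("w",read_gripper_width().round(4)); move_linear([*p,HOP],rate=.2)
                        ^^^^^^^^^^^^^^^^^^^^^^^^^^
AttributeError: 'float' object has no attribute 'round'
[ WARN:0@0.006] global loadsave.cpp:275 findDecoder imread_('pics/s2.png'): can't open/read file: check file path/integrity
Traceback (most recent call last):
TypeError: 'NoneType' object is not subscriptable
```

```bash
sed -i 's/read_gripper_width().round(4)/round(read_gripper_width(),4)/' rob.py; python3 - <<'E'
from rob import *
print(read_gripper_width()); hop(read_tcp_pos()[:2]); lower(); sleep(.4); print(read_time(),read_tcp_pos())
snap("side","s2.png"); 
E
python3 -c "
import cv2;cv2.imwrite('pics/s2c.png',cv2.resize(cv2.imread('pics/s2.png')[120:270,200:400],None,fx=3,fy=3))"
```

```text
0.0426048186064554
hit True bottom above foot 0.0376 [0.3 0.2 1.1] [ 0.12 -0.11 -0.03]
17.7167 [ 0.60622567 -0.0009044   0.10399309]
```

View pics/s2c.png

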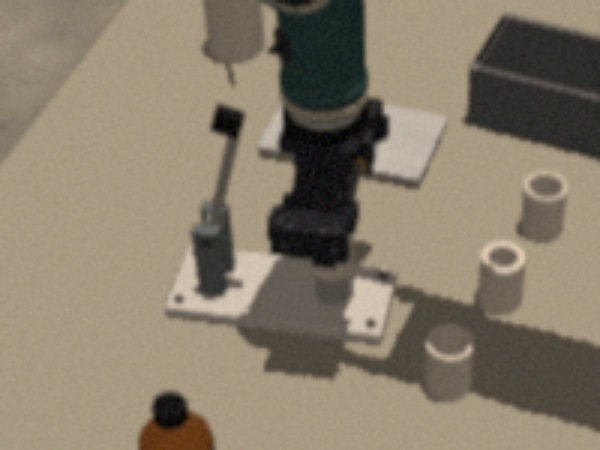

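The sleeve has stopped about 38 mm up, near the step. I'll probe with small sideways shifts to make sure this isn't a misalignment.

```bash
cat >> rob.py <<'E'
def wiggle(r=.0013,n=6,d=.008,F=8):
    p=read_tcp_pos(); z=p[2]
    for k in range(n):
        a=2*np.pi*k/n; xy=PIN+r*np.array([np.cos(a),np.sin(a)])
        move_linear([*xy,z+.001],rate=.05); h=move_linear([*xy,z-d],rate=.04,stop_force=F)
        print(k,h,round(read_tcp_pos()[2]-GZ-.015,4),read_wrist_force().round(1))
        if not h: return True
    return False
E
python3 - <<'E'
from rob import *
print(wiggle(),read_time())
E
```

```text
0 True 0.0367 [-0.1 -1.2  2.5]
1 True 0.0364 [-0.3 -0.2  2.5]
2 True 0.0361 [0.4 0.  2.1]
3 True 0.0358 [1.4 0.6 2.4]
4 True 0.0358 [1.3 2.  1.9]
5 True 0.0356 [0.4 1.7 2.3]
False 20.5333
```

```bash
cat >> rob.py <<'E'
def inspect():   # released sleeve on the pin: top height and centre
    open_jaws(); sleep(.3); hop(st(-.067),z=.25); k=capture("wrist")
    for p in tops(k,.060,.125,100):
        o,sz,_=rect(p[:,:2])
        if np.hypot(*(o-PIN))<.03:
            zt=np.percentile(p[:,2],95); r=p[p[:,2]>zt-.006]; o,sz,_=rect(r[:,:2])
            print("on pin: top",zt.round(4),o.round(4),np.round(sz)); return zt-.075,o
E
python3 - <<'E'
from rob import *
print(inspect(),read_time())
E
```

```text
on pin: top 0.1147 [ 0.6084 -0.0031] [43. 43.]
(np.float64(0.03972644529052083), array([ 0.60836383, -0.00308694])) 22.95
```

```bash
cat >> rob.py <<'E'
BOX=np.array([.4577,-.3530]); BY=-.103; TRAY=np.array([.4488,.3465]); TY=.048
def fr(o,t,x,y): c,s=np.cos(t),np.sin(t); return o+[c*x-s*y,s*x+c*y]
def regrasp(o,h):
    hop(o); move_linear([*o,.015+h+GZ],rate=.15,stop_force=12); grab(20); print("w",round(read_gripper_width(),4))
    move_linear([*o,HOP],rate=.15)
def to_box(x,y):
    p=fr(BOX,BY,x,y); hop(p,BY+np.pi/2); move_linear([*p,.004+.006+GZ],rate=.15,stop_force=12)
    print("box z",read_tcp_pos()[2].round(4)); open_jaws(); move_linear([*p,HOP],rate=.2)
def to_tray(x,y=0):
    p=fr(TRAY,TY,x,y); hop(p,YAW); move_linear([*p,.06],rate=.2); h=move_linear([*p,.004+GZ-.003],rate=.04,stop_force=5)
    print("tray",h,read_tcp_pos()[2].round(4)); open_jaws(); move_linear([*p,HOP],rate=.2)
E
python3 - <<'E'
from rob import *
o=np.array([.6084,-.0031]); regrasp(o,.0397); to_box(-.015,-.020); print(read_time())
c=snap("top","t3.png")
for p in tops(c,.045,.075,60):
    a,s,_=rect(p[:,:2]); print(a.round(4),np.round(s),len(p))
for p in tops(c,.03,.055,60):
    a,s,_=rect(p[:,:2]); print("low",a.round(4),np.round(s),len(p))
E
```

```text
w 0.043
box z 0.0621
31.3917
[ 0.8321 -0.3596] [59. 18.] 113
[0.8338 0.392 ] [52. 21.] 114
[0.646  0.2359] [63. 29.] 108
[ 0.463  -0.3003] [183.   5.] 238
[ 0.4583 -0.3591] [164.  89.] 554
[0.4722 0.0636] [42. 40.] 102
[ 0.4537 -0.0562] [42. 40.] 149
[ 0.4368 -0.1672] [43. 42.] 120
low [ 0.8326 -0.3606] [59. 18.] 86
low [0.8327 0.3883] [50. 16.] 84
low [ 0.6664 -0.2414] [80. 17.] 213
low [ 0.4628 -0.2989] [183.   2.] 190
low [ 0.4704 -0.3945] [183.  73.] 249
```

```bash
cat >> rob.py <<'E'
PIN=np.array([.6078,-.0020])
E
python3 - <<'E'
from rob import *
pick([.4722,.0636]); h=lower()
if h and read_tcp_pos()[2]-GZ-.015>.01: wiggle()
print(inspect(),read_time())
E
```

```text
sleeve [0.4707 0.0638] [43. 43.]
z 0.0519
w 0.0427
hit False bottom above foot 0.0005 [ 0.3  0.1 -0.6] [ 0.   -0.02  0.02]
on pin: top 0.0755 [ 0.6083 -0.002 ] [43. 43.]
(np.float64(0.0005161997897560333), array([ 0.60828802, -0.00204671])) 42.725
```

```bash
python3 - <<'E'
from rob import *
regrasp(np.array([.6081,-.0020]),.0005); to_tray(-.06)
pick([.4525,-.0562]); h=lower()
if h and read_tcp_pos()[2]-GZ-.015>.01: wiggle(n=4)
print(inspect(),read_time())
E
```

```text
w 0.0429
tray True 0.0547
sleeve [ 0.4512 -0.0564] [43. 43.]
z 0.0518
w 0.0429
hit True bottom above foot 0.0377 [-1.   1.7  2.9] [ 0.23 -0.11 -0.03]
0 True 0.0368 [0.5 0.1 3.2]
1 True 0.0364 [0.3 0.  2.8]
2 True 0.0358 [0.6 1.3 2.2]
3 True 0.0359 [1.5 2.3 3.1]
on pin: top 0.1148 [ 0.6089 -0.004 ] [43. 43.]
(np.float64(0.039817112839189275), array([ 0.60890143, -0.0039922 ])) 63.125
```

```bash
python3 - <<'E'
from rob import *
regrasp(np.array([.6089,-.0040]),.0398); to_box(.015,.020)
pick([.4368,-.167]); h=lower()
if h and read_tcp_pos()[2]-GZ-.015>.01: wiggle(n=4)
print(inspect(),read_time())
snap("top","t5.png")
E
```

```text
w 0.0434
box z 0.0621
sleeve [ 0.4349 -0.1673] [43. 43.]
z 0.0519
w 0.0424
hit False bottom above foot 0.0005 [-1.5 -0.4 -1.9] [0.03 0.03 0.01]
on pin: top 0.0754 [ 0.608  -0.0024] [43. 43.]
(np.float64(0.00042985420468256985), array([ 0.60804779, -0.00244875])) 82.4833
```

View pics/t5.png

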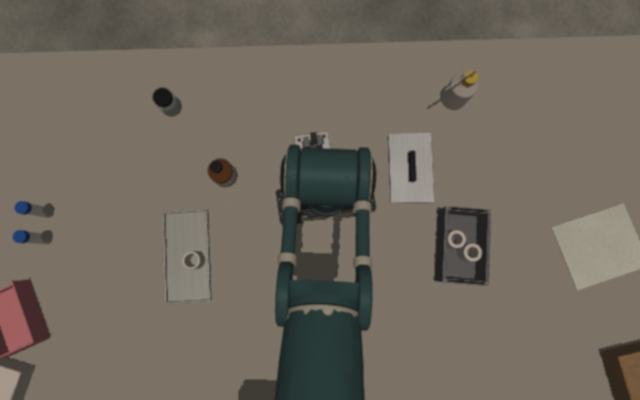

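The top view shows both rejects upright in the box at (457,239) and (473,252). The tray sleeve is at (192,260), so it has been shifted from where I placed it. I'll measure it before placing the next.

```bash
cat >> rob.py <<'E'
def tray_look():
    c=capture("top"); R=[]
    for p in tops(c,.03,.08,30):
        o,sz,_=rect(p[:,:2]); d=fr(np.zeros(2),-TY,*(o-TRAY))
        if abs(d[0])<.12 and abs(d[1])<.06: R.append(d);print("tray sleeve",d.round(4),np.round(sz),p[:,2].max().round(4))
    return R
E
python3 - <<'E'
from rob import *
tray_look()
regrasp(np.array([.6080,-.0022]),.0005); hop([.55,.15]); snap("wrist","w6.png"); print(read_time())
E
```

```text
tray sleeve [-0.0141 -0.0256] [43. 42.] 0.0694
w 0.0428
87.2
```

View pics/w6.png

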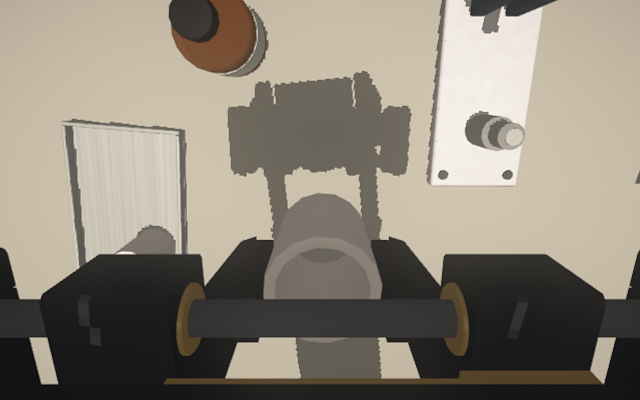

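The wrist view shows the sleeve held straight, the empty pin at (495,133), and the tray sleeve upright at lower left. I'll place the last sleeve and then lower the lever.

```bash
python3 - <<'E'
from rob import *
to_tray(.06); 
p=arc(1.3); hop(p[:2],YAW,z=.33); tray_look(); move_linear(p,rate=.12,stop_force=10); print(read_tcp_pos()-p)
grab(12); print("w",read_gripper_width())
for a in np.linspace(1.3,-.01,9)[1:]:
    move_linear(arc(a),rate=.12); print(round(a,2),round(read_gripper_width(),4),read_wrist_force().round(1))
open_jaws(); p=read_tcp_pos(); move_linear([p[0],p[1],.25],rate=.2)
hop(st(-.1),z=.25); snap("wrist","w7.png"); print(read_time())
E
```

```text
tray True 0.0549
tray sleeve [0.0632 0.0004] [44. 42.] 0.0683
tray sleeve [-0.0139 -0.0259] [43. 43.] 0.0682
[7.01561443e-04 4.51120218e-06 1.21224598e-03]
w 0.01415002912804763
1.14 0.0135 [-1.4  5.7 -0.4]
0.97 0.0138 [-1.8  5.3 -1.7]
0.81 0.0137 [ 0.1  6.2 -3.1]
0.64 0.0142 [ 1.7  6.7 -4.1]
0.48 0.0139 [ 3.2  6.8 -4.1]
0.32 0.0143 [ 4.   6.7 -4.3]
0.15 0.014 [ 4.6  7.3 -3.3]
-0.01 0.0144 [ 4.   8.1 -2.1]
100.6167
```

View pics/w7.png

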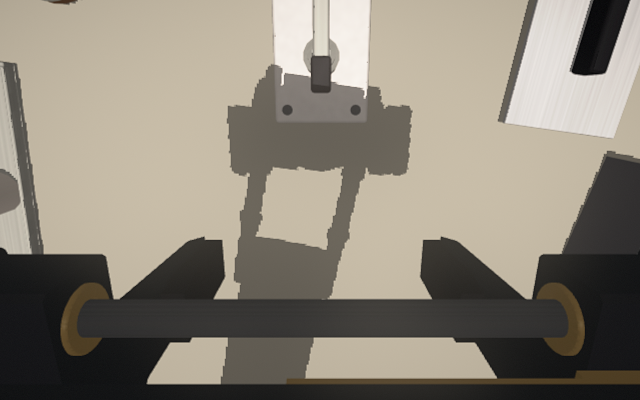

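The wrist view shows the lever down across the pin, with its block at (320,73). Now the cover.

```bash
python3 - <<'E'
from rob import *
k=capture("wrist"); X=cloud(k); b=X[60:90,314:328].reshape(-1,3); print("block top z",np.percentile(b[:,2],[50,95]).round(4))
cov=np.array([.6665,-.2417]); CY=-.0115
c,s=np.cos(CY),np.sin(CY); hop([cov[0]-.067*c,cov[1]-.067*s],CY,z=.25); k=capture("wrist")
for p in tops(k,.032,.055,200):
    o,sz,t=rect(p[:,:2])
    if np.hypot(*(o-cov))<.06: print("bar",o.round(4),np.round(sz),t.round(3)); cov,CY=o,t
for p in tops(k,.008,.024,200):
    o,sz,t=rect(p[:,:2])
    if np.hypot(*(o-cov))<.06: print("plate",o.round(4),np.round(sz),t.round(3))
np.save("cov.npy",[*cov,CY]); print(read_time())
E
```

```text
block top z [0.1134 0.1146]
bar [ 0.6648 -0.2421] [80. 16.] -0.017
plate [ 0.6625 -0.2422] [180. 111.] -0.01
101.675
```

```bash
cat >> rob.py <<'E'
BOX=np.array([.4562,-.3530]); CZ=.038+G
E
python3 - <<'E'
from rob import *
x,y,t=np.load("cov.npy"); hop([x,y],t); move_linear([x,y,CZ],rate=.12,stop_force=10); print("z",read_tcp_pos()[2])
grab(45); print("w",read_gripper_width()); move_linear([x,y,HOP],rate=.15)
hop(BOX,BY,rate=.2); move_linear([*BOX,.11+CZ],rate=.15); print(read_wrist_force().round(1))
h=move_linear([*BOX,.075+CZ],rate=.03,stop_force=10); print(h,"origin",read_tcp_pos()[2]-CZ,read_wrist_force().round(1),read_moment().round(2),read_tcp_pos()[:2]-BOX)
snap("side","s8.png");print(read_time())
E
python3 -c "
import cv2;cv2.imwrite('pics/s8c.png',cv2.resize(cv2.imread('pics/s8.png')[80:220,290:490],None,fx=3,fy=3))"
```

```text
z 0.04203668717121884
w 0.015434807254240148
[ 0.3  0.1 -3.2]
False origin 0.07522741551290471 [-0.1  0.1 -2.5] [ 0.04 -0.03  0.07] [ 0.00015785 -0.00013415]
110.075
```

View pics/s8c.png

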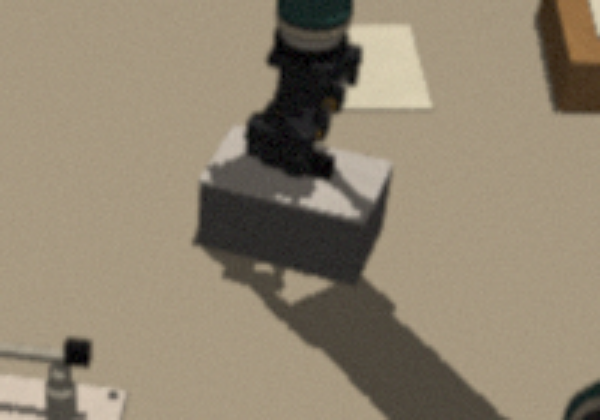

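The cover lies squarely over the box with its step in the mouth. Now I press it home.

```bash
python3 - <<'E'
from rob import *
h=move_linear([*BOX,.068+CZ],rate=.02,stop_force=28); print(h,"origin",read_tcp_pos()[2]-CZ,read_wrist_force().round(1))
open_jaws(); move_linear([*BOX,.20],rate=.15); grab(10)
for d in (.030,-.030,0):
    p=fr(BOX,BY,d,0); move_linear([*p,.150],rate=.15)
    h=move_linear([*p,.128],rate=.02,stop_force=22); print(d,h,"origin",round(read_tcp_pos()[2]-.022-.043,4),read_wrist_force().round(1))
    move_linear([*p,.150],rate=.1)
open_jaws(); hop([.40,-.12],YAW,z=.28)
for n in("top","side"):
    c=snap(n,n+"9.png")
    for p in tops(c,.076,.100,300):
        o,sz,t=rect(p[:,:2])
        if np.hypot(*(o-BOX))<.05: 
            A=np.c_[p[:,:2]-o,np.ones(len(p))]; print(n,"plate",o.round(4),np.round(sz),t.round(3),np.linalg.lstsq(A,p[:,2],rcond=None)[0].round(4))
tray_look(); print(read_time())
E
```

```text
False origin 0.06991415893620895 [-3.3  4.3  8.7]
0.03 True origin 0.0704 [-0.6  1.1  2.5]
-0.03 True origin 0.0704 [-0.5 -0.2  4.8]
0 True origin 0.0704 [-0.7  0.   3.4]
top plate [ 0.4583 -0.3536] [186. 113.] -0.098 [0.0013 0.0016 0.0853]
side plate [ 0.4921 -0.3554] [119. 118.] 1.468 [-0.0107 -0.0262  0.0875]
tray sleeve [0.063  0.0002] [44. 42.] 0.068
tray sleeve [-0.0139 -0.0255] [42. 42.] 0.0681
121.6917
```

View pics/side9.png

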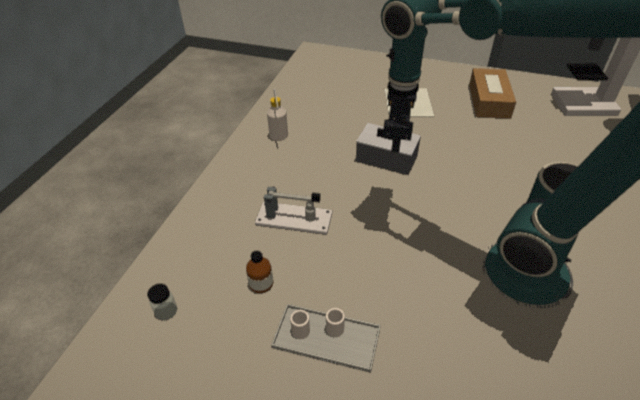

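The cover is home: origin at 70.4 mm, level, and centred to about 1 mm. The side view shows the lever down at (316,197), both good sleeves standing in the tray at (299,321) and (335,320), the bottle upright and the arm clear.

```bash
python3 - <<'E'
from bench import *
sleep(.5); print(sign_off(),read_time())
E
```

```text
the job is handed in; nothing more can be done
the job is handed in; nothing more can be done
```

The job is handed in at about 122 s of the allowed 210 s: all four sleeves tested in order, two good ones upright in the tray, two tight ones in the box, lever down, cover pressed home and bottle untouched; `sign_off()` returned no pass or fail result.

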